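Park the bench scraper under the drying board's sprung clip

TASK

Put the bench scraper away on the sloping drying board: lay it flat on the slope with its handle at the low end and slide it straight up so that its blade edge itself pushes the sprung clip up, until the blade is fully home against the two stop blocks beside the clip. Leave it there, centred and clamped by the clip; never touch the clip with the robot, and leave the other kitchen things where they are.

Things in the scene. Friction and masses are not known exactly. Their poses are not given: they have to be found in the camera images.
- scraper: Loose bench scraper, about 0.22 kg, 184 mm long, lying flat, its whole underside one plane. Steel blade 85 mm wide, 3 mm thick, from x = 0 to +90 mm; handle from x = 0 to -94 mm. Origin: on the underside, centre line, where handle meets blade (near the centre of mass). x points to the blade edge, y across, z up out of the side where the handle stands.
- scraper_edge (a point): Middle of the scraper's blade edge, on its underside, 90 mm from scraper's origin along +x.
- scraper_handle (a point): Centre of the scraper's dark wooden handle: a straight bar 94 mm long, 26 mm wide (along the scraper's y), 30 mm high, in line behind the blade and standing on the same underside. This point is 47 mm behind scraper's origin (-x) and 15 mm above the underside.
- stand: Fixed wooden stand that carries the sloping board; it does not move during a run. Origin on the counter under its centre; x points towards the high end of the board, y across.
- board: Fixed pale wooden board, 250 mm long, 140 mm wide, sloping up at 30 degrees, its high end to the left (+y, within 0.3 rad). Origin: middle of its lower edge on its top face, 50 mm above the counter and 108 mm to the low side (-x) of stand's origin. x points up the slope in the board's face, y across, z square out of the face. The face is z = 0, from x = 0 to 250 mm.
- board_stop (a point): Midway between the two stop blocks, at board x = 185 mm, y = 0, z = 0: where the blade edge ends up. The stops are dark steel blocks on the board either side of the clip, holding its hinge: faces towards the low end at board x = 185 mm, 34 mm deep, y = 28 to 48 mm and -28 to -48 mm, 18 mm high.
- clip: Blue sprung clip flap, 54 mm wide. Origin on its hinge axis at board x = 209 mm, 11 mm off the face. It slopes down to a round steel nose at board x = 150 mm; ahead of the nose a lip bends up at 22 degrees, the underside of its front edge at board x = 124 mm, 11 mm off the face: a blade slid up along the face runs under it and lifts the clip, which takes about 5 to 12 N of push.
- clip_nose (a point): Lowest line of the clip's nose, mid width; closed it lies at board x = 150 mm, y = 0, z = 0.5 mm, and it rises with the clip. The spring presses it down with about 3 N closed, 0.15 N more per mm of lift.
- ramekin: Bystander: white ceramic ramekin, 90 mm wide, 50 mm high; origin centre of its underside.
- jar: Bystander: glass starter jar with closed aluminium lid, 84 mm wide, 130 mm high; origin centre of its underside.
- timer: Bystander: red mechanical kitchen timer, 76 mm wide, 58 mm high; origin centre of its underside.
Things that resemble listed ones, but are neither listed nor needed, are in the scene too. What is meant by the scraper is not orange or turquoise, and is the smaller of those in its own colour.

How it is judged:
At the end, for the whole second after the job is handed in: Scraper flat on the board (0.1 rad) and at rest, handle low, blade edge within 12 mm of the stop blocks and 20 mm of the centre line, pointing up the slope within 0.2 rad; clip nose resting on the blade, 2 to 6 mm above the board, pressing over 1 N (x of scraper_edge in the frame of board between 0.173 and 0.19 m and y of scraper_edge in the frame of board between -0.02 and 0.02 m and z of scraper_edge in the frame of board between -0.003 and 0.006 m and angle between the x axis of scraper and the x axis of board, either way round below 0.2 rad and angle between the z axis of scraper and the z axis of board, either way round below 0.1 rad and z of scraper in the frame of board between -0.003 and 0.008 m and x of scraper in the frame of board below 0.12 m and z of clip_nose in the frame of board between 0.002 and 0.006 m and contact force between clip and scraper above 1 N and linear speed of scraper below 0.02 m/s); the robot touches nothing.
It fails at once if The robot touches the clip (more than 0.5 N) (contact force between any of the fingers, the arm and clip above 0.5 N).
It fails at once if The ramekin is moved by more than 30 mm or tipped over (distance of ramekin from where it was at the start of the episode above 0.03 m or angle between ramekin's own z axis and vertical above 0.5 rad).
It fails at once if The jar is moved by more than 30 mm or tipped over (distance of jar from where it was at the start of the episode above 0.03 m or angle between jar's own z axis and vertical above 0.5 rad).
It fails at once if The timer is moved by more than 30 mm or tipped over (distance of timer from where it was at the start of the episode above 0.03 m or angle between timer's own z axis and vertical above 0.5 rad).
It also fails if it takes over 48 s, if anything falls off the work surface, if the arm or the gripper's body presses on something with over 40 N, if the wrist force passes 120 N, or if a joint passes its speed limit or range.

ROBOT

A 6-joint arm with a two-finger parallel gripper is mounted at the origin on the work surface. World frame = base frame: x ahead of the robot, y to its left, z up, the work surface at z = 0. Lengths are in m, angles in rad, forces in N, time in s.
With the tool pointing down it reaches from about 0.325 to 0.9 m from the base axis. Payload 3.5 kg.
Tool frame: the origin (TCP) lies between the finger pads; the fingertips stand 25 mm ahead of it and the grasp point (between the pads) lies 6 mm ahead of it; z points along the fingers, y is the line along which they close (so a half turn about z gives the same grasp; the last joint's range is limited). The gripper opens to 85 mm and grips with 20 to 120 N. Pads are 22 mm wide; open, the fingers measure 114 mm over their backs; the gripper's body (76 mm by 85 mm) begins 54 mm behind the grasp point. The pads swing forward as they close: fully open they stand 13 mm farther back than shut.
Start: joints at [1.234, 0.276, -0.026, 1.268, 0, 1.467], TCP at [0.145, 0.608, 0.256] pointing down, gripper open.
Joint ranges: [-3.12, 3.12], [-0.85, 1.88], [-1.08, 1.24], [-1.95, 2.15], [-1.57, 1.53], [-3.14, 3.14]. Speed limits (rad/s): [2.57, 2.57, 3.14, 3.14, 3.14, 3.14].

INTERFACE

Orientations are given as a unit quaternion [x, y, z, w].
In Python, from station import env, optics gives the robot as it stands.
- The arm moves only by the tool apply_moves, never from a script. Its argument "moves" is a list of rows, each a list of 3 entries, a list of its own where there are three numbers: the shift along the tool's x, y, z in mm, then the turn about the tool's z in rad, then the closure, from 0 (fully open) to 1 (shut). In form: [[[tx, ty, tz], twist, fingers], ...]. A call has 1 to 20 rows; each row is the pose to reach, as a shift and turn from the pose commanded when the call began, along the tool's axes at that moment; what a row does not reach only later rows make up. A row lasts 1/8 s, in which the tool goes at most 62.5 mm and 10.7 degrees, less where a joint would pass 70% of its speed; a pose out of reach is approached as far as the arm can. A call with a gripper value outside its range is refused whole. The fingers move at their own pace and stop on an object; "grip_force" is the grip in N (left out, the last holds). Time passes only in rows, so rows that repeat a pose let the fingers close. It gives the time, the measured TCP pose, the force, the opening and the grip force at its end, in the units of the state.
- env.get_state(): the state, without advancing time (a new reading comes with each control period).
- optics.snapshot(name): name is "side" or "top" or "wrist"; returns the picture (480x640x3 uint8, blue, green, red); there is no depth.
- optics.get_calibration(name): a dict with "fx", "fy", "cx", "cy" (pixels), "cam_to_world" (4x4, takes a point from camera to world coordinates). Camera axes: x right, y down, z forward; pixel columns grow to the right and rows downward; lengths in m; the calibration is good to about 2 mm. The wrist camera is an equidistant fisheye: a pixel r from the principal point sees the ray r / f radians off the axis. A picture is of the moment at which its call begins: read the wrist's pose just before it. get_calibration takes no time and is no camera call; for the wrist camera it gives the pose at the moment of the call.
- env.close_job(): hands the job in; it is judged then, once.
Trained networks look in the newest picture that a camera, given by its name, has taken for a name from the list of things; names that differ only in an ending like _2 or _b are one class to them, and where a whole thing is asked for, a point or a joint stands for the part that bears it (a point fixed in the world has none). Each returns a list of dicts, best first, with "score" (0 to 1); they miss things now and then, are a little off and sometimes report something else, mostly with a low value. They report only what shows in the picture. A call takes as long as a camera call. They do not tell look-alikes from the thing itself.
- optics.look_for(camera, target): "location" ([x, y, z] in m, in world coordinates, good to about 4 mm: the middle of the surface that is visible of it).
- optics.trace(camera, target): "pixels" (480x640 bool, what is visible of it).
The state is a dict: "t": time; "joint_positions": joint angles; "joint_vel": joint speeds; "tau": joint torques, N m; "eef_pos": TCP position; "tcp_rot": TCP orientation; "wrist_force": force on the tool from outside, world axes, zero at the start; "torque": the same for the moment, N m; "gripper_width": finger opening in m; "gripper_force": force on a finger pad.
Only numpy, scipy, OpenCV 4.12 (cv2) and the standard library are available. Lean on these libraries where they do the work, as an engineer would, in place of code of your own. Each camera call takes 0.05 s, during which the arm holds its last target. There are 200 camera calls.

## Working session

There is one attempt and no reset: what is moved stays moved. The work goes in short steps, Python scripts to look and compute and a tool call to move; the robot and the scene stay as the last step left them, time stands still between calls to the robot, and variables do not carry over. Pictures are saved under pics/ and viewed, at most 13 in all, crops included, and the job is handed in when it is done.

Besides the shell and the picture viewer there is one more tool, called as name([rows], argument=value, ...), one row to a line, values as JSON. apply_moves: Moves the arm, as the interface text tells. Its arguments: {"type":"object","properties":{"moves":{"type":"array"},"grip_force":{"type":"number"}},"required":["moves"]}

```bash
mkdir -p pics; cat > h.py <<'E'
import numpy as np, cv2
from station import env, optics
from scipy.spatial.transform import Rotation as R
def proj(n,P):
    c=optics.get_calibration(n);T=np.linalg.inv(np.array(c["cam_to_world"]))
    p=(T[:3,:3]@np.atleast_2d(P).T).T+T[:3,3]
    if n=="wrist":
        th=np.arctan2(np.hypot(p[:,0],p[:,1]),p[:,2]);ph=np.arctan2(p[:,1],p[:,0])
        return np.c_[c["cx"]+c["fx"]*th*np.cos(ph),c["cy"]+c["fy"]*th*np.sin(ph)]
    return np.c_[c["cx"]+c["fx"]*p[:,0]/p[:,2],c["cy"]+c["fy"]*p[:,1]/p[:,2]]
def ray(n,uv):
    c=optics.get_calibration(n);T=np.array(c["cam_to_world"]);uv=np.atleast_2d(uv).astype(float)
    x=(uv[:,0]-c["cx"])/c["fx"];y=(uv[:,1]-c["cy"])/c["fy"]
    if n=="wrist":
        th=np.hypot(x,y)+1e-12;d=np.c_[np.sin(th)*x/th,np.sin(th)*y/th,np.cos(th)]
    else: d=np.c_[x,y,np.ones_like(x)]
    return T[:3,3],d@T[:3,:3].T
def onz(n,uv,z):
    o,d=ray(n,uv); return o+d*((z-o[2])/d[:,2])[:,None]
E
python3 - <<'E'
from h import *
a=optics.snapshot("top");b=optics.snapshot("side")
cv2.imwrite("pics/top.png",a);cv2.imwrite("pics/side.png",b)
for n in ("top","side"):
  for t in ("scraper","scraper_handle","scraper_edge","board","board_stop","clip","clip_nose","ramekin","jar","timer"):
    try:
      for r in optics.look_for(n,t): print(n,t,round(r["score"],2),np.round(r["location"],3),proj(n,np.array(r["location"]))[0].round())
    except Exception as e: print(n,t,e)
print(env.get_state())
E
```

```text
top scraper 0.95 [0.548 0.2   0.005] [253. 232.]
top scraper 0.87 [ 0.278 -0.183  0.001] [428. 359.]
top scraper 0.7 [0.613 0.403 0.002] [162. 202.]
top scraper_handle 0.93 [0.54  0.198 0.002] [254. 235.]
top scraper_handle 0.86 [0.343 0.202 0.003] [250. 326.]
top scraper_handle 0.73 [ 0.275 -0.186 -0.   ] [429. 360.]
top scraper_handle 0.63 [0.616 0.403 0.004] [162. 200.]
top scraper_handle 0.34 [ 0.566 -0.098  0.137] [400. 215.]
top scraper_edge 0.96 [0.541 0.201 0.006] [253. 235.]
top scraper_edge 0.71 [0.611 0.405 0.005] [161. 202.]
top scraper_edge 0.62 [ 0.278 -0.184  0.004] [429. 359.]
top board 0.71 [ 0.554 -0.119  0.125] [409. 222.]
top clip 0.61 [ 0.566 -0.103  0.137] [403. 215.]
top clip 0.26 [ 0.554 -0.116  0.127] [408. 222.]
top clip_nose 0.71 [ 0.566 -0.101  0.136] [402. 215.]
top clip_nose 0.35 [0.546 0.202 0.002] [252. 233.]
top ramekin 0.85 [0.767 0.146 0.015] [280. 135.]
top jar 0.94 [ 0.753 -0.141  0.125] [419. 125.]
top timer 0.59 [0.409 0.425 0.037] [142. 294.]
side scraper 0.92 [ 0.281 -0.181  0.006] [427. 229.]
side scraper 0.76 [0.544 0.195 0.006] [291. 311.]

[... 1016 characters left out ...]
{'t': 1.1, 'joint_positions': array([ 1.23359588e+00,  2.76365112e-01, -2.63988054e-02,  1.26800535e+00,
       -7.17777512e-06,  1.46741388e+00]), 'joint_vel': array([ 0.00011617, -0.00056432, -0.0015681 , -0.00153594, -0.00075248,
        0.0003085 ]), 'tau': array([-8.79188356e-04, -4.45501256e+01,  2.95570636e+01,  9.94935508e-04,
       -1.14131726e-04,  1.76366122e-08]), 'eef_pos': array([0.14480755, 0.60798812, 0.25633555]), 'tcp_rot': array([1.16642870e-01, 9.93173923e-01, 1.24186500e-05, 6.45861714e-06]), 'wrist_force': array([ 0.40435998, -0.83173106, -0.14856044]), 'torque': array([-0.00991835,  0.03037066,  0.04112874]), 'gripper_force': 0.0, 'gripper_width': 0.08557374217245199}
```

View pics/top.png

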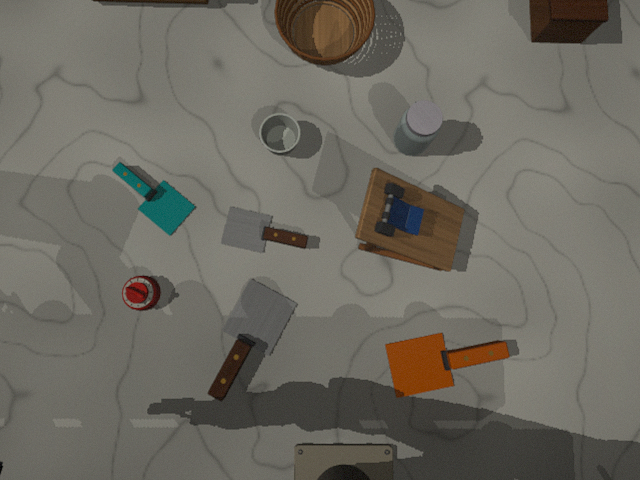

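View pics/side.png

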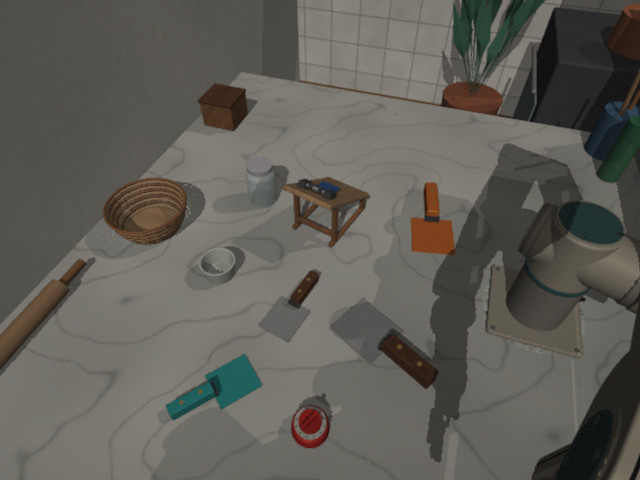

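Candidates (top image): small steel scraper (253,232), large steel scraper (255,335), turquoise (160,200), orange (440,363). By the description it is the small steel one at (253,232). I'll check it in a close crop.

```bash
python3 - <<'E'
from h import *
a=cv2.imread("pics/top.png")[150:290,205:485]
cv2.imwrite("pics/crop1.png",cv2.resize(a,None,fx=2.85,fy=2.85,interpolation=cv2.INTER_CUBIC))
for n in ("top","side"):
  optics.snapshot(n)
  c=optics.get_calibration(n);print(n,c["fx"],np.round(c["cam_to_world"],3).tolist())
  for t in ("scraper","board","clip"):
    for r in optics.trace(n,t):
      m=r["pixels"].astype(np.uint8); k=cv2.findContours(m,0,2)[0]; k=max(k,key=cv2.contourArea)
      print(n,t,round(r["score"],2),m.sum(),cv2.approxPolyDP(k,3,True)[:,0].tolist())
print(R.from_quat(env.get_state()["tcp_rot"]).as_matrix().round(3))
E
```

```text
top 476.0322202850296 [[0.011, -0.992, 0.126, 0.397], [-1.0, -0.014, -0.024, 0.087], [0.025, -0.126, -0.992, 1.044], [0.0, 0.0, 0.0, 1.0]]
top scraper 0.84 2103 [[221, 241], [261, 252], [267, 239], [304, 247], [307, 238], [270, 229], [268, 216], [231, 208]]
top scraper 0.83 4265 [[253, 280], [248, 281], [222, 329], [236, 343], [209, 390], [218, 400], [225, 396], [250, 349], [270, 352], [294, 306]]
top scraper 0.73 2251 [[118, 163], [112, 171], [144, 198], [138, 209], [171, 234], [193, 205], [162, 181], [152, 189]]
top scraper 0.66 4377 [[506, 345], [493, 341], [448, 351], [440, 333], [387, 344], [396, 396], [450, 386], [451, 369], [507, 358]]
top board 0.61 6901 [[372, 169], [355, 237], [449, 270], [463, 209]]
top clip 0.82 1038 [[388, 196], [382, 220], [417, 234], [423, 210]]
top clip 0.44 6945 [[374, 168], [355, 237], [449, 271], [463, 209]]
side 433.74781299900746 [[-0.946, -0.239, 0.217, 0.302], [-0.323, 0.699, -0.638, 0.709], [0.001, -0.674, -0.738, 0.887], [0.0, 0.0, 0.0, 1.0]]
side scraper 0.92 1803 [[317, 273], [309, 271], [288, 298], [280, 295], [259, 326], [288, 340], [308, 313], [300, 304], [318, 282]]
side scraper 0.92 1845 [[426, 183], [424, 216], [411, 218], [411, 249], [453, 254], [449, 221], [437, 215], [435, 184]]
side scraper 0.76 2522 [[244, 355], [210, 372], [204, 384], [167, 404], [170, 416], [174, 418], [212, 397], [223, 407], [260, 384]]
side scraper 0.67 3535 [[330, 325], [368, 361], [382, 351], [424, 387], [435, 376], [436, 371], [397, 337], [400, 330], [363, 299]]
side board 0.91 1609 [[284, 185], [286, 190], [326, 208], [367, 195], [331, 177], [300, 179]]
side board 0.23 220 [[306, 184], [320, 193], [328, 188], [337, 189], [324, 181]]
side clip 0.69 201 [[307, 185], [320, 193], [328, 188], [337, 189], [323, 181]]
[[-0.973  0.232  0.   ]
 [ 0.232  0.973  0.   ]
 [-0.     0.    -1.   ]]
```

View pics/crop1.png

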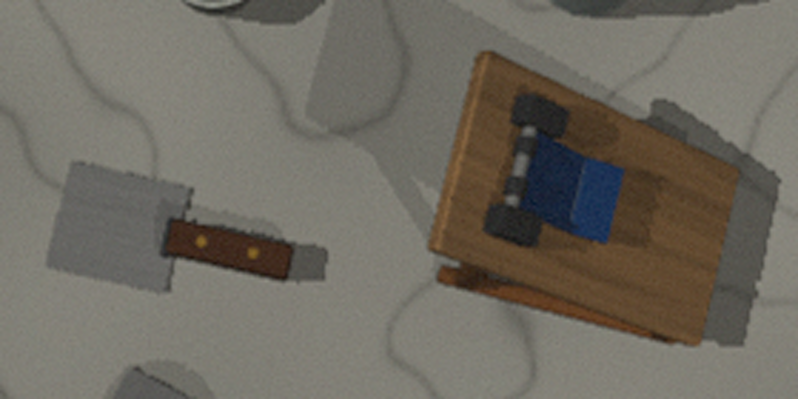

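The crop shows the steel scraper with its blade to the left and a dark handle with two brass rivets to the right, and light shadow beyond the handle. On the board, the high end with stops is at left and the blue clip lip points right. Next I fit both poses.

```bash
cat >> h.py <<'E'
def brd(p):  # p: stand x,y,yaw
    Rz=R.from_euler('z',p[2]).as_matrix(); Rb=Rz@R.from_euler('y',-np.pi/6).as_matrix()
    return Rb, np.array([p[0],p[1],0])+Rz@[-.108,0,.05]
E
python3 - <<'E'
from h import *
from scipy.optimize import least_squares
C=np.array([[.25,-.07,0],[.25,.07,0],[0,-.07,0],[0,.07,0]])
uv=np.array([[375,168.3],[356.6,236.7],[464,209.6],[450,270.3]])
def f(p):
    Rb,o=brd(p);return (proj("top",C@Rb.T+o)-uv[[0,1,2,3]]).ravel()
for flip in (1,-1):
    D=C.copy();C=C*[1,flip,1]
    s=least_squares(f,[.55,-.12,1.5]);print(flip,s.x,s.fun.round(1)); 
    if s.cost<100: p=s.x
    C=D
Rb,o=brd(p);print("origin",o,Rb.round(3).tolist())
print("side corners",proj("side",C@Rb.T+o).round(0).tolist())
print("clip lip top/nose",proj("top",np.array([[.124,.027,.011],[.124,-.027,.011],[.185,.048,.018],[.185,-.048,.018]])@Rb.T+o).round(1).tolist())
# scraper blade: edge corners, root corners; handle end
S=np.array([[.09,.0425,.003],[.09,-.0425,.003],[0,-.0425,.003],[0,.0425,.003],[-.094,-.013,.03],[-.094,.013,.03]])
def g(q,n):
    return proj(n,S@R.from_euler('z',q[2]).as_matrix().T+[q[0],q[1],0])
c=lambda u,v:(205+u/2.85,150+v/2.85)
T=np.array([c(47,267),c(73,162),c(191,188),c(167,291),c(294,242),c(287,278)])
for nm,sel in (("all",range(6)),("blade",range(4))):
    sel=list(sel);s=least_squares(lambda q:(g(q,"top")-T)[sel].ravel(),[.54,.17,1.8]);print(nm,s.x,s.fun.round(1))
q=s.x
print("side blade",g(q,"side").round(0).tolist())
E
```

```text
1 [ 0.55646118 -0.13194729  1.32627204] [-0.2 -1.7  0.3  1.1  0.  -1.  -0.1  1.5]
-1 [ 0.55876954 -0.13248772  1.31131859] [-18.2  67.3  19.2 -71.9 -14.6  61.7  14.6 -61.9]
origin [ 0.53031494 -0.23673457  0.05      ] [[0.21, -0.97, -0.121], [0.84, 0.242, -0.485], [0.5, 0.0, 0.866]]
side corners [[283.0, 185.0], [331.0, 206.0], [328.0, 177.0], [369.0, 194.0]]
clip lip top/nose [[415.5, 235.3], [421.7, 209.2], [392.2, 236.6], [403.8, 188.5]]
all [0.54407207 0.17126818 1.36894725] [ 0.4  0.1  0.3 -0.2 -1.4 -0.7 -1.6  0.5  1.2  0.6  1.1 -0.3]
blade [0.54407505 0.16993591 1.37272984] [ 1.   0.3  0.8 -0.1 -0.9 -0.7 -1.   0.5]
side blade [[289.0, 340.0], [259.0, 324.0], [280.0, 296.0], [310.0, 311.0], [310.0, 268.0], [319.0, 272.0]]
```

apply_moves([
  [[-491,-384,96],1.537,0],
  [[-491,-384,96],1.537,0],
  [[-491,-384,96],1.537,0],
  [[-491,-384,96],1.537,0],
  [[-491,-384,96],1.537,0],
  [[-491,-384,96],1.537,0],
  [[-491,-384,96],1.537,0],
  [[-491,-384,96],1.537,0],
  [[-491,-384,96],1.537,0],
  [[-491,-384,96],1.537,0],
  [[-491,-384,96],1.537,0],
  [[-491,-384,96],1.537,0],
  [[-491,-384,96],1.537,0],
  [[-491,-384,96],1.537,0],
])

```text
t: 3.25
eef_pos: [0.5327, 0.1219, 0.1606]
tcp_rot: [0.773, 0.634, 0.0, -0.0]
wrist_force: [-0.2, 0.5, 0.9]
gripper_width: 0.0854
gripper_force: 0.0
```

```bash
python3 - <<'E'
from h import *
s=env.get_state();print(s["t"],s["eef_pos"],s["joint_positions"].round(2));M=R.from_quat(s["tcp_rot"]).as_matrix();print(M.round(3))
a=optics.snapshot("wrist")
c=optics.get_calibration("wrist");print(c["fx"],np.round(c["cam_to_world"],3).tolist())
for t in("scraper","scraper_handle"):
  for r in optics.trace("wrist",t):
    m=r["pixels"].astype(np.uint8);k=max(cv2.findContours(m,0,2)[0],key=cv2.contourArea)
    print(t,round(r["score"],2),m.sum(),cv2.approxPolyDP(k,4,True)[:,0].tolist())
q=[.5441,.1705,1.371]
S=np.array([[.09,.0425,.003],[.09,-.0425,.003],[0,-.0425,.003],[0,.0425,.003],[-.094,-.013,.03],[-.094,.013,.03],[0,-.013,.03],[0,.013,.03]])
P=proj("wrist",S@R.from_euler('z',q[2]).as_matrix().T+[q[0],q[1],0]);print(P.round(0).tolist())
for p in P: cv2.circle(a,tuple(int(v) for v in p),3,(0,255,0),1)
cv2.imwrite("pics/w1.png",a)
E
```

```text
3.25 [0.5327134  0.12191118 0.16059736] [ 0.11  0.21 -0.33  1.04  0.    1.88]
[[ 0.197  0.98   0.   ]
 [ 0.98  -0.197  0.   ]
 [ 0.     0.    -1.   ]]
371.64829954431775 [[0.981, -0.187, -0.06, 0.549], [-0.196, -0.935, -0.297, 0.198], [-0.0, 0.303, -0.953, 0.28], [0.0, 0.0, 0.0, 1.0]]
scraper 0.96 18707 [[0, 151], [0, 200], [24, 210], [36, 205], [44, 210], [47, 243], [160, 278], [182, 147], [57, 120], [49, 163]]
scraper 0.77 1691 [[154, 438], [119, 444], [113, 464], [126, 479], [145, 479], [167, 465]]
scraper 0.62 19045 [[261, 39], [259, 160], [298, 163], [297, 285], [328, 288], [335, 164], [373, 159], [376, 45], [373, 40]]
scraper_handle 0.7 19207 [[261, 38], [259, 161], [298, 163], [297, 284], [329, 288], [336, 165], [373, 159], [376, 44], [348, 38]]
scraper_handle 0.62 18494 [[0, 151], [0, 200], [45, 210], [48, 242], [160, 278], [182, 148], [59, 120], [49, 163]]
scraper_handle 0.59 1676 [[155, 439], [119, 445], [113, 465], [126, 479], [146, 479], [167, 463]]
[[257.0, 44.0], [373.0, 45.0], [372.0, 163.0], [258.0, 163.0], [332.0, 294.0], [297.0, 294.0], [334.0, 167.0], [295.0, 167.0]]
```

View pics/w1.png

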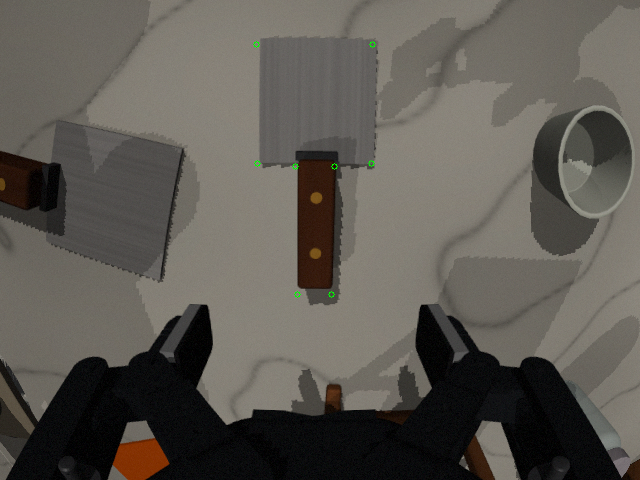

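The fit matches the wrist image to about 4 mm, with the handle at (315,225) between the finger lines. I'll move down to grasp it.

apply_moves([
  [[4,2.5,60],0,0],
  [[4,2.5,110],0,0.3],
  [[4,2.5,130],0,0.4],
  [[4,2.5,130],0,1],
  [[4,2.5,130],0,1],
  [[4,2.5,130],0,1],
  [[4,2.5,130],0,1],
  [[4,2.5,130],0,1],
  [[4,2.5,130],0,1],
], grip_force=50)

```text
t: 4.53
eef_pos: [0.5368, 0.1241, 0.0305]
tcp_rot: [0.774, 0.633, 0.0, 0.0]
wrist_force: [0.0, -0.1, -2.5]
gripper_width: 0.0251
gripper_force: 52.8
```

apply_moves([
  [[0,0,-20],0,1],
  [[0,0,-80],0,1],
  [[0,0,-140],0,1],
  [[0,0,-200],0,1],
  [[0,0,-260],0,1],
  [[-40,6,-270],0.047,1],
  [[-90,13,-270],0.047,1],
  [[-140,20,-270],0.047,1],
  [[-190,27,-270],0.047,1],
  [[-240,35,-270],0.047,1],
  [[-290,42,-270],0.047,1],
  [[-340,49,-270],0.047,1],
  [[-390,56,-270],0.047,1],
  [[-422,61,-270],0.047,1],
  [[-422,61,-240],0.047,1],
  [[-422,61,-200],0.047,1],
  [[-422,61,-200],0.047,1],
])

```text
t: 6.65
eef_pos: [0.5099, -0.2998, 0.2262]
tcp_rot: [0.789, 0.614, -0.001, -0.004]
wrist_force: [-0.6, 0.4, -2.0]
gripper_width: 0.025
gripper_force: 52.6
```

```bash
python3 - <<'E'
from h import *
s=env.get_state();print(s["t"],s["eef_pos"],s["gripper_width"],s["joint_positions"].round(2));M=R.from_quat(s["tcp_rot"]).as_matrix();print(M.round(3))
b=optics.snapshot("side");cv2.imwrite("pics/s2.png",cv2.resize(b[120:320,230:480],(800,600)))
for t in optics.trace("side","scraper")[:4]: print(t["score"],np.argwhere(t["pixels"]).mean(0))
a=optics.snapshot("wrist")
P=s["eef_pos"]+np.array([[.1406,-.0425,.0305],[.1406,.0425,.0305],[.0506,.0425,.0305],[.0506,-.0425,.0305]])@M.T
for p in proj("wrist",P): cv2.circle(a,tuple(int(v) for v in p),3,(0,255,0),1)
Rb,o=brd([.55646,-.13195,1.3263])
for p in proj("wrist",np.array([[.25,-.07,0],[.25,.07,0],[0,-.07,0],[0,.07,0],[.124,.027,.011],[.124,-.027,.011],[.185,.048,.018],[.185,-.048,.018]])@Rb.T+o): cv2.circle(a,tuple(int(v) for v in p),3,(0,255,255),1)
cv2.imwrite("pics/w2.png",a)
E
```

```text
6.65 [ 0.50986757 -0.29977157  0.22623751] 0.02499067945369456 [-0.64  0.24 -0.14  1.2  -0.    1.18]
[[ 0.245  0.97  -0.007]
 [ 0.97  -0.245  0.005]
 [ 0.004 -0.009 -1.   ]]
0.91 [143.99800399 350.2994012 ]
0.89 [386.9684494  218.34513274]
0.86 [226.16993464 431.46907994]
0.75 [340.27969042 380.96610622]
```

View pics/w2.png

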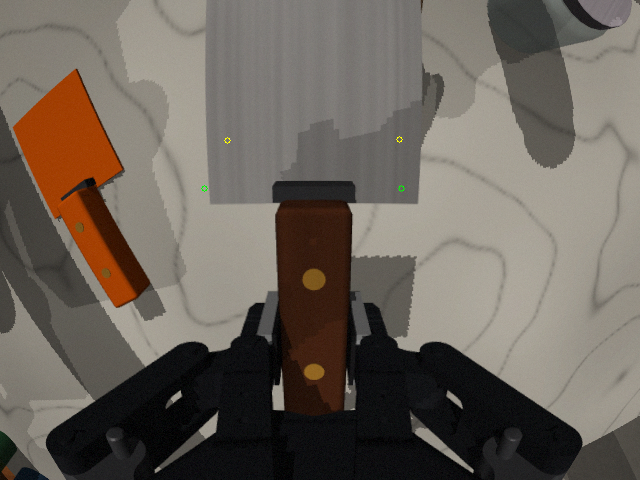

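View pics/s2.png

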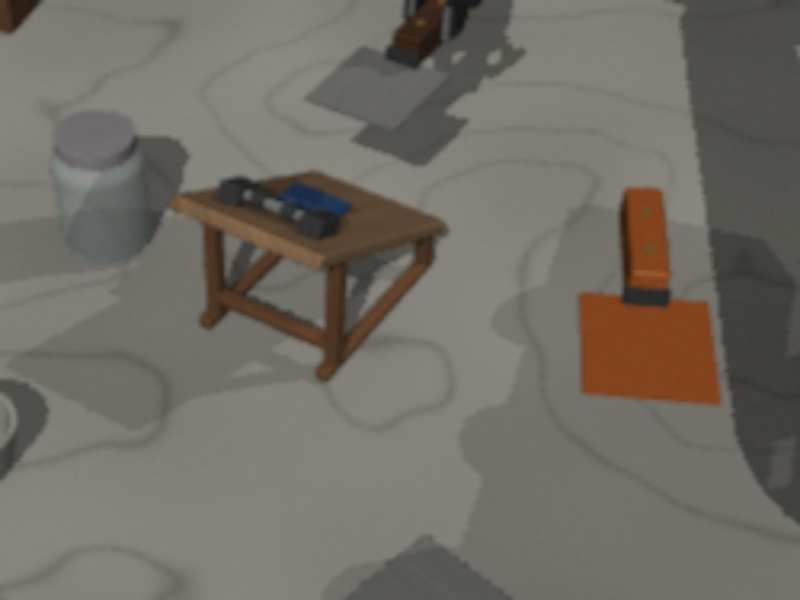

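```bash
python3 - <<'E'
from h import *
from scipy.optimize import least_squares
s=env.get_state();M=R.from_quat(s["tcp_rot"]).as_matrix();e=s["eef_pos"]
W=np.c_[M[:,0],-M[:,1],-M[:,2]]  # scraper axes x,y(left),z up in world
L=np.array([[0,.0425,.003],[0,-.0425,.003],[-.094,.013,.03],[-.094,-.013,.03]])
uv=np.array([[210,204],[418,203.5],[285,412],[343,412]])
xs=np.linspace(0,.09,50)
def f(q,full=False):
    dx,dy,dz,p,y=q
    T=lambda P:e+((P@R.from_euler('zy',[y,-p]).as_matrix().T)+[dx,dy,dz])@W.T
    r=(proj("wrist",T(L))-uv).ravel()
    out=[]
    for sy,c in((.0425,206.),(-.0425,424.)):
        P=proj("wrist",T(np.c_[xs,0*xs+sy,0*xs+.003]));i=np.argsort(P[:,1]);out.append(np.interp(10,P[i,1],P[i,0])-c)
    return np.r_[r,out]
r=least_squares(f,[.05,0,-.03,0,0],x_scale=[.01,.01,.01,.1,.1]);print(r.x.round(4),r.fun.round(1))
E
```

```text
[ 0.0473 -0.0006 -0.0325  0.089  -0.0014] [ 2.6 -1.2 -2.  -0.3  1.4  0.8 -1.5  0.8 -1.5  0.9]
```

apply_moves([
  [[6,2,30],0,1],
  [[10,3,60],0,1],
  [[12,3,76],0,1],
  [[12,3,76],0,1],
  [[12,3,76],0,1],
])

```text
t: 7.42
eef_pos: [0.5196, -0.2916, 0.1561]
tcp_rot: [0.789, 0.615, 0.0, 0.001]
wrist_force: [-0.4, -0.2, -2.2]
gripper_width: 0.0249
gripper_force: 52.7
```

```bash
cat >> h.py <<'E'
def loc(p=(.55646,-.13195,1.3263)):
    s=env.get_state();Rb,o=brd(p);d=s["eef_pos"]-o;u=np.array([np.cos(p[2]),np.sin(p[2]),0]);v=np.array([-u[1],u[0],0])
    M=R.from_quat(s["tcp_rot"]).as_matrix()
    print("t",s["t"],"s",(d@u).round(4),"lat",(d@v).round(4),"z",s["eef_pos"][2].round(4),"yaw",np.arctan2(M[1,0],M[0,0]).round(4),"F u/v/z",(s["wrist_force"]@u).round(1),(s["wrist_force"]@v).round(1),s["wrist_force"][2].round(1),"w",s["gripper_width"])
E
python3 - <<'E'
from h import *
loc()
a=optics.snapshot("wrist");cv2.imwrite("pics/w3.png",a)
E
```

```text
t 7.425 s -0.0558 lat -0.0029 z 0.1561 yaw 1.3238 F u/v/z -0.3 0.4 -2.2 w 0.024892867082462196
```

View pics/w3.png

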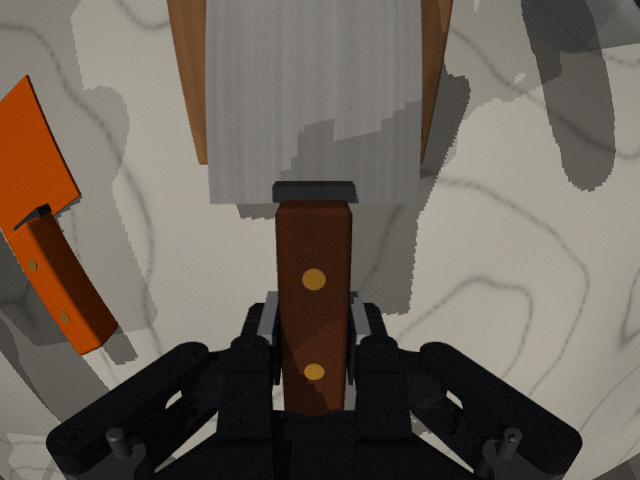

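apply_moves([
  [[1,-2,20],0,1],
  [[1,-2,34],0,1],
  [[1,-2,42],0,1],
  [[1,-2,50],0,1],
  [[1,-2,57],0,1],
  [[1,-2,63],0,1],
  [[1,-2,63],0,1],
], grip_force=40)

```text
t: 8.35
eef_pos: [0.5177, -0.2908, 0.0919]
tcp_rot: [0.789, 0.614, -0.0, 0.002]
wrist_force: [-0.9, -5.1, 1.4]
gripper_width: 0.0247
gripper_force: 54.3
```

```bash
python3 - <<'E'
from h import *
loc()
a=optics.snapshot("wrist");cv2.imwrite("pics/w4.png",a)
E
```

```text
t 8.35 s -0.0555 lat -0.0008 z 0.0919 yaw 1.3227 F u/v/z -5.2 -0.4 1.4 w 0.024729282304203702
```

View pics/w4.png

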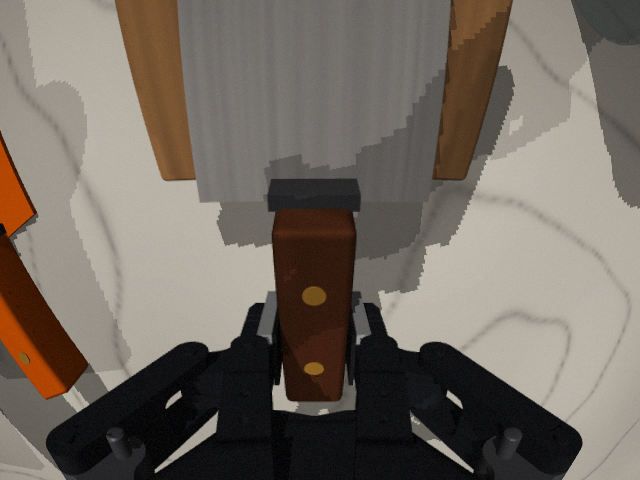

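The blade edge rests on the board and the scraper is pitching up in the grip. It is centred: board corners at (163,180) and (467,180), blade about column 315. I'll continue pivoting.

apply_moves([
  [[1,0,6],0,1],
  [[3,0,12],0,1],
  [[4,0,18],0,1],
  [[6,0,23],0,1],
  [[6,0,26],0,1],
  [[6,0,26],0,1],
])

```text
t: 9.15
eef_pos: [0.5188, -0.2833, 0.0653]
tcp_rot: [0.789, 0.615, 0.001, 0.0]
wrist_force: [1.6, -2.4, 0.5]
gripper_width: 0.025
gripper_force: 55.8
```

```bash
python3 - <<'E'
from h import *
loc()
s=env.get_state();M=R.from_quat(s["tcp_rot"]).as_matrix();e=s["eef_pos"]
a=optics.snapshot("wrist");cv2.imwrite("pics/w5.png",a)
Rb,o=brd([.55646,-.13195,1.3263])
print(proj("wrist",np.array([[0,.07,0],[0,-.07,0],[.01,.0425,.003],[.01,-.0425,.003],[-.084,.013,.03],[-.084,-.013,.03]])@Rb.T+o).round().tolist())
E
```

```text
t 9.15 s -0.048 lat -0.0001 z 0.0653 yaw 1.3235 F u/v/z -1.9 -2.2 0.5 w 0.025013478584821523
[[138.0, 210.0], [487.0, 209.0], [194.0, 194.0], [431.0, 193.0], [287.0, 372.0], [339.0, 372.0]]
```

View pics/w5.png

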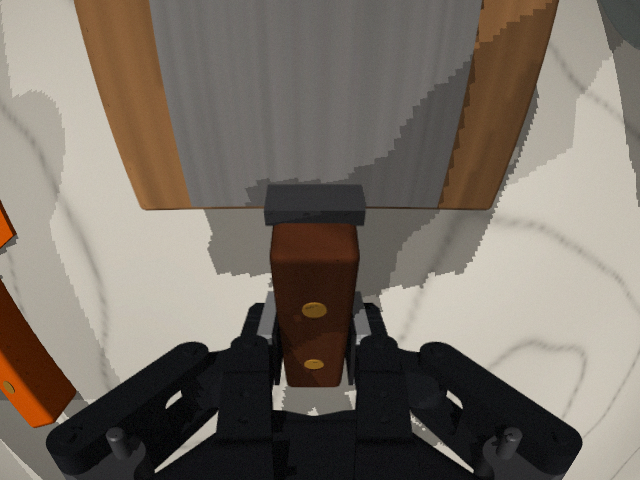

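The blade root is level with the board's low edge (row 208) and the blade is centred, nearly flat. Next, slide it up until it is just under the lip.

apply_moves([
  [[5,1,-2],0,1],
  [[10,1,-4],0,1],
  [[15,1,-6],0,1],
  [[20,1,-8],0,1],
  [[25,1,-10],0,1],
  [[30,1,-12.5],0,1],
  [[35,1,-15],0,1],
  [[35,1,-15],0,1],
])

```text
t: 10.2
eef_pos: [0.5277, -0.2493, 0.0807]
tcp_rot: [0.789, 0.615, 0.0, -0.0]
wrist_force: [-0.7, -3.7, 1.6]
gripper_width: 0.0249
gripper_force: 56.3
```

```bash
python3 - <<'E'
from h import *
loc()
a=optics.snapshot("wrist");b=optics.snapshot("side")
cv2.imwrite("pics/m6.png",np.hstack([cv2.resize(a,(400,300)),cv2.resize(b[130:250,260:420],(400,300),interpolation=cv2.INTER_CUBIC)]))
E
```

```text
t 10.2 s -0.0128 lat -0.0006 z 0.0807 yaw 1.3243 F u/v/z -3.8 -0.2 1.6 w 0.02494560773460937
```

View pics/m6.png

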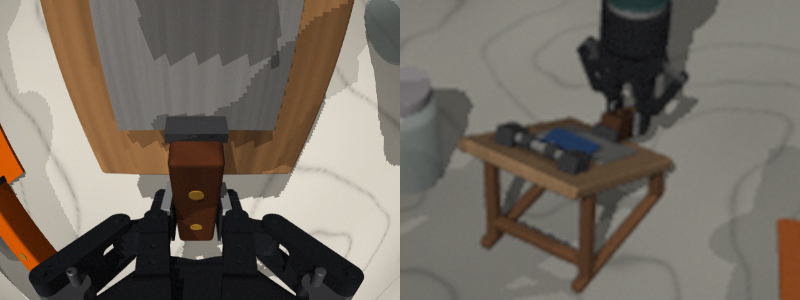

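Blade is under the front of the blue clip, scraper centred on the board. I'll continue up the slope, lowering to flat.

apply_moves([
  [[4,0,-1],0,1],
  [[8,0,-2],0,1],
  [[12,0,-3.5],0,1],
  [[16,0,-5],0,1],
  [[20,0,-7],0,1],
  [[24,0,-9],0,1],
  [[28,0,-11.5],0,1],
  [[32,0,-14],0,1],
  [[32,0,-14],0,1],
], grip_force=50)

```text
t: 11.42
eef_pos: [0.5352, -0.2206, 0.0946]
tcp_rot: [0.789, 0.614, -0.002, 0.001]
wrist_force: [-3.5, -8.5, 2.9]
gripper_width: 0.0251
gripper_force: 56.7
```

```bash
python3 - <<'E'
from h import *
loc()
a=optics.snapshot("wrist");cv2.imwrite("pics/w7.png",a)
p=(.55646,-.13195,1.3263);Rb,o=brd(p)
for r in optics.trace("wrist","scraper")[:2]:
    m=r["pixels"].astype(np.uint8);k=max(cv2.findContours(m,0,2)[0],key=cv2.contourArea)
    print(r["score"],cv2.approxPolyDP(k,4,True)[:,0].tolist())
for x in (.07,.08,.09): print(x,proj("wrist",np.array([[x,.0425,.003],[x,-.0425,.003],[0,.07,0],[0,-.07,0]])@Rb.T+o).round().tolist())
E
```

```text
t 11.425 s 0.0168 lat -0.0009 z 0.0946 yaw 1.3227 F u/v/z -9.1 1.4 2.9 w 0.025088863561029153
0.9 [[0, 196], [0, 366], [54, 427], [93, 400], [34, 321], [58, 300]]
0.74 [[137, 0], [148, 63], [188, 209], [263, 210], [263, 229], [272, 233], [268, 268], [287, 378], [294, 383], [337, 382], [359, 270], [356, 232], [363, 230], [364, 210], [438, 210], [491, 0], [436, 0], [431, 118], [198, 118], [192, 0]]
0.07 [[193.0, 229.0], [427.0, 228.0], [179.0, 317.0], [445.0, 317.0]]
0.08 [[187.0, 209.0], [433.0, 208.0], [179.0, 317.0], [445.0, 317.0]]
0.09 [[180.0, 187.0], [440.0, 186.0], [179.0, 317.0], [445.0, 317.0]]
```

apply_moves([
  [[3,0,-1.5],0,1],
  [[6,0,-3],0,1],
  [[9,0,-4.5],0,1],
  [[11,0,-5.5],0,1],
  [[11,0,-5.5],0,1],
])

```text
t: 12.15
eef_pos: [0.5374, -0.2124, 0.0994]
tcp_rot: [0.79, 0.614, -0.004, 0.003]
wrist_force: [-3.7, -14.8, -3.0]
gripper_width: 0.0252
gripper_force: 56.1
```

```bash
cat > root.py <<'E'
from h import *
loc()
a=optics.snapshot("wrist");cv2.imwrite("pics/last.png",a)
Rb,o=brd((.55646,-.13195,1.3263))
for r in optics.trace("wrist","scraper")[:3]:
    ys,xs=np.nonzero(r["pixels"])
    q=cv2.approxPolyDP(max(cv2.findContours(r["pixels"].astype(np.uint8),0,2)[0],key=cv2.contourArea),4,True)[:,0]
    c=[k for k in q if 150<k[0]<230 and 100<k[1]<300 or 400<k[0]<480 and 100<k[1]<300]
    for k in c:
        O,d=ray("wrist",k);O2=(O-o)@Rb;d2=d[0]@Rb;print(k,np.round(O2+d2*(.003-O2[2])/d2[2],4))
E
python3 root.py
```

```text
t 12.15 s 0.0253 lat -0.001 z 0.0994 yaw 1.3215 F u/v/z -15.2 -0.0 -3.0 w 0.02516725508700458
[188 210] [0.0896 0.0418 0.003 ]
[439 209] [ 0.0895 -0.0448  0.003 ]
[424 152] [ 0.113  -0.0346  0.003 ]
[201 151] [0.1138 0.0318 0.003 ]
```

apply_moves([
  [[2,0,-1],0,1],
  [[4,0,-2],0,1],
  [[6,0,-3],0,1],
  [[6,0,-3],0,1],
])

```text
t: 12.75
eef_pos: [0.5372, -0.2128, 0.1016]
tcp_rot: [0.79, 0.612, -0.011, 0.007]
wrist_force: [-6.7, -32.3, -11.5]
gripper_width: 0.0251
gripper_force: 55.1
```

```bash
python3 root.py
```

```text
t 12.75 s 0.0249 lat -0.0008 z 0.1016 yaw 1.3183 F u/v/z -32.9 -1.3 -11.5 w 0.025102737800819765
[163 130] [0.122  0.0424 0.003 ]
[188 210] [0.0886 0.0425 0.003 ]
[438 208] [ 0.0887 -0.045   0.003 ]
[423 153] [ 0.112  -0.0348  0.003 ]
[220 155] [0.1116 0.0265 0.003 ]
[201 152] [0.1131 0.0322 0.003 ]
```

It is home against the stops: force rose to 33 N with no advance. I'll relax the push, then release and retreat downhill and up.

apply_moves([
  [[-4,0,3],0,1],
  [[-7,0,5.5],0,1],
  [[-7,0,5.5],0,1],
  [[-7,0,5.5],0,1],
])

```text
t: 13.35
eef_pos: [0.5375, -0.2125, 0.0993]
tcp_rot: [0.789, 0.614, -0.003, 0.003]
wrist_force: [-6.0, -9.8, 10.1]
gripper_width: 0.0252
gripper_force: 58.1
```

```bash
python3 root.py
```

```text
t 13.35 s 0.0252 lat -0.0011 z 0.0993 yaw 1.3217 F u/v/z -11.0 3.5 10.1 w 0.025215081910535758
[188 210] [0.0895 0.0418 0.003 ]
[438 209] [ 0.0895 -0.0445  0.003 ]
[470 101] [ 0.1313 -0.0452  0.003 ]
[423 152] [ 0.1129 -0.0344  0.003 ]
[210 153] [0.1128 0.0291 0.003 ]
[201 150] [0.1141 0.0317 0.003 ]
```

apply_moves([
  [[0,0,0],0,0.6],
  [[0,0,0],0,0.4],
  [[0,0,0],0,0.2],
  [[0,0,0],0,0.2],
  [[-5,0,-10],0,0.2],
  [[-12,0,-30],0,0.2],
  [[-30,0,-60],0,0.2],
  [[-60,0,-100],0,0.2],
  [[-90,0,-130],0,0.2],
  [[-100,0,-140],0,0.2],
  [[-100,0,-140],0,0.2],
])

```text
t: 14.82
eef_pos: [0.5137, -0.3064, 0.2378]
tcp_rot: [0.789, 0.614, 0.0, 0.0]
wrist_force: [-0.3, 0.1, -0.0]
gripper_width: 0.0681
gripper_force: 0.0
```

```bash
python3 - <<'E'
from h import *
loc()
a=optics.snapshot("wrist");b=optics.snapshot("side");t=optics.snapshot("top")
cv2.imwrite("pics/end.png",np.vstack([np.hstack([cv2.resize(a,(400,300)),cv2.resize(b[150:240,270:390],(400,300),interpolation=cv2.INTER_CUBIC)]),np.hstack([cv2.resize(t[150:285,340:520],(400,300),interpolation=cv2.INTER_CUBIC),cv2.resize(t,(400,300))])]))
E
```

```text
t 14.825 s -0.0716 lat -0.0008 z 0.2378 yaw 1.3228 F u/v/z 0.1 0.3 -0.0 w 0.06805779236692579
```

View pics/end.png

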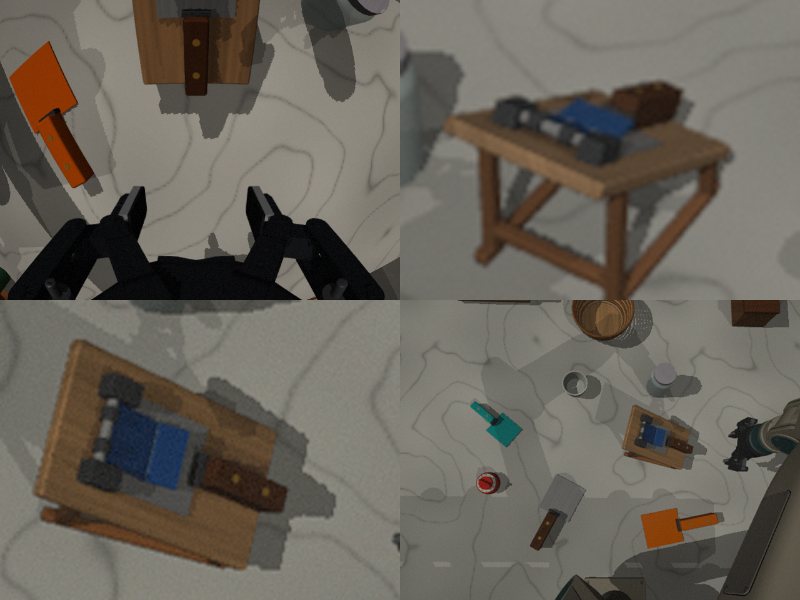

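The scraper lies flat on the slope, its blade under the blue clip and up to the stops, centred, handle low. The gripper is clear and the other things are in place.

```bash
python3 -c "
from station import env
print(env.close_job())"
```

```text
the job is handed in; nothing more can be done
None
```

The scraper is clamped under the clip on the sloping board, with its blade edge against the stop blocks, centred and handle low. The job was handed in with about 15 s on the robot's clock, but no verdict came back, so these results are from my own measurements and the final pictures.

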